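# Tare the balance and stand the amber volumetric flask on it

### The job

Zero the laboratory balance by pressing its orange key fully in while the pan is empty. Then pick up the stoppered amber flask and stand it upright near the middle of the round steel pan; it is top-heavy on a small foot, so set it down gently (do not drop it, knock it over or press hard on the pan) and leave it standing still on its own. Leave the clear flask standing where it is, and do not press the orange key again while the amber flask is on the pan.

Things in the scene. Friction and masses are not known exactly. Their poses are not given: they have to be found in the camera images.
- amber_flask: Amber glass flask, white fixed stopper, 125 mm tall, about 50 g, upright on the bench. Origin: centre of its foot; z along its axis, up. Stands on a 19 mm circle; bulb 37 mm wide at 12-21 mm height, narrowing up to 47 mm; straight neck 13 mm in diameter at 50-94 mm height (grip here); collar 18 mm, stopper head 21 mm wide above. Top-heavy: centre of mass 60 mm up, tips beyond about 8 degrees.
- clear_flask: A second flask of the same shape and size in clear glass with a blue stopper, standing on the bench near by; leave it where it is. Origin at the centre of its foot, z up.
- pan: Round steel pan of the balance, 104 mm in diameter, level. Origin: centre of its upper face, 78 mm above the bench; z up, x away from the balance's front (keys and display). On an overload spring: sinks 1 mm per 2 N, hard stop after 5 mm. The white balance, 235 mm front to back, 180 mm wide, is fixed; its shell is 62 mm high under the pan, 48 mm in front.
- tare_key (a joint): Travel in m of the orange tare key: 0 up, 0.004 fully pressed down; it springs back. About 1 N starts it and 4 N presses it fully.
- tare_key_top (a point): Centre of the top face of the orange key (26 mm front to back, 28 mm wide) on the low front of the balance, 55 mm above the bench and 7 mm above the shell round it; press it straight down.

How it is judged:
By the outcome, as a careful person would: the job done as asked, in the order asked, and still so for the second after the job is handed in, with the robot touching nothing.
It also fails if it takes over 67 s, if anything falls off the work surface, if the arm or the gripper's body presses on something with over 40 N, if the wrist force passes 120 N, or if a joint passes its speed limit or range.

### The arm

A 7-joint arm with a two-finger parallel gripper is mounted at the origin on the work surface; the furniture and walls round the work are solid. World frame = base frame: x ahead of the robot, y to its left, z up, the work surface at z = 0. Lengths are in m, angles in rad, forces in N, time in s.
With the tool pointing down it reaches from about 0.425 to 0.875 m from the base axis. Payload 4.7 kg.
Tool frame: the origin (TCP) lies between the finger pads; the fingertips stand tcp_to_tips ahead of it and the grasp point (between the pads) lies 11 mm behind it (tcp_to_tips is the distance from the TCP to the fingertips, in m); z points along the fingers, y is the line along which they close (so a half turn about z gives the same grasp; the last joint's range is limited). The gripper opens to 87 mm and grips with 3 to 60 N. Pads are 19 mm wide; open, the fingers measure 117 mm over their backs; the gripper's body (75 mm by 190 mm) begins 51 mm behind the grasp point.
Start: joints at [1.191, 0.321, -0.07, 1.45, 0.023, 1.371, -0.057], TCP at [0.249, -0.6, 0.231] pointing down, gripper open.
Joint ranges: [-2.86, 2.86], [-0.3, 2.09], [-1.38, 1.24], [0.06, 2.45], [-1.56, 4.7], [0.09, 2.05], [-2.69, 2.69]. Speed limits (rad/s): [2.57, 2.57, 3.14, 3.14, 3.14, 3.14, 3.14].

### API

Orientations are given as a unit quaternion [x, y, z, w].
In Python, from bench import get_obs, read_camera, finish_job, tcp_to_tips gives the robot as it stands. The module is installed in compiled form; this text tells all that it offers.
- The arm moves only by the tool servo_tool, never from a script. Its argument "rows" is a list that holds one entry, the list of rows, each a list of 7 numbers: the gripper command: -1 is fully open, 1 is shut, values between are in proportion, then the shift along the tool's x, y, z as a fraction of full scale, then the turn, a rotation vector about the tool's x, y, z as a fraction of full scale. A call has 1 to 12 rows; each row shifts and turns the commanded pose from where the row before left it, along the tool's axes as they then stand; what a row does not reach is not made up. Full scale, the value 1, is 25 mm for a shift and 4 degrees for a turn. A row lasts 1/12 s, in which the tool goes at most 41.7 mm and 7.16 degrees, less where a joint would pass 70% of its speed; a pose out of reach is approached as far as the arm can. A call with a number of a shift or a turn outside -1 to 1 is refused whole. A call with a gripper value outside its range is refused whole. The fingers move at their own pace and stop on an object; the grip force is fixed at half the most. Time passes only in rows, so rows that do not move let the fingers close. It gives the time, the measured TCP pose, the force, the opening and the grip force at its end, in the units of the state.
- get_obs(): the state, without advancing time (a new reading comes with each control period).
- read_camera(name): name is "side" or "top" or "wrist"; returns a dict with "frame" (480x640x3 uint8, red, green, blue), "camera_matrix" (3x3 intrinsics, pixels), "k1" (the pictures are not rectified: a ray, as slopes to the right and down, at radius r is drawn at 1 + k1 r^2 times it, then the intrinsics apply), "rvec" (rotation vector, rad) and "tvec" (3), from world to camera coordinates, as OpenCV has them. Camera axes: x right, y down, z forward; pixel columns grow to the right and rows downward; lengths in m; the calibration is good to about 2 mm. A picture is of the moment at which its call begins. There is no depth.
- finish_job(): hands the job in; it is judged then, once.
The state is a dict: "clock": time; "joints": joint angles; "qvel": joint speeds; "tau": joint torques, N m; "position": TCP position; "tcp_rot": TCP orientation; "wrist_force": force on the tool from outside, world axes, zero at the start; "torque": the same for the moment, N m; "finger_gap": finger opening in m; "grip_force": force on a finger pad.
Only numpy, scipy, OpenCV 4.12 (cv2) and the standard library are available. Lean on these libraries where they do the work, as an engineer would, in place of code of your own. Each camera call takes 0.05 s, during which the arm holds its last target. There are 200 camera calls.

## Working session

There is one attempt and no reset: what is moved stays moved. The work goes in short steps, Python scripts to look and compute and a tool call to move; the robot and the scene stay as the last step left them, time stands still between calls to the robot, and variables do not carry over. Pictures are saved under pics/ and viewed, at most 10 in all, crops included, and the job is handed in when it is done.

Besides the shell and the picture viewer there is one more tool, called after "Request:" as name(argument=value, ...) on one line, values as JSON. servo_tool: Moves the arm, as the interface text tells. Its arguments: {"type":"object","properties":{"rows":{"type":"array","items":{"type":"array","items":{"type":"array","items":{"type":"number"}}}}},"required":["rows"]}

```bash
mkdir -p pics
cat > h.py <<'E'
import numpy as np, cv2
from bench import *
def cam(n):
    c=read_camera(n); c['R']=cv2.Rodrigues(np.array(c['rvec'],float))[0]; c['t']=np.array(c['tvec'],float).reshape(3); return c
def ray(c,u,v):
    K=np.array(c['camera_matrix']); k=c['k1']
    p=cv2.undistortPoints(np.array([[[u,v]]],float),K,np.array([k,0,0,0],float))[0,0]
    return -c['R'].T@c['t'], c['R'].T@np.array([p[0],p[1],1])
def plane(c,u,v,z):
    o,d=ray(c,u,v); return o+d*(z-o[2])/d[2]
def proj(c,P):
    return cv2.projectPoints(np.array(P,float).reshape(-1,1,3),np.array(c['rvec'],float),np.array(c['tvec'],float),np.array(c['camera_matrix'],float),np.array([c['k1'],0,0,0],float))[0][:,0]
E
python3 - <<'E'
from h import *
o=get_obs(); print({k:np.round(v,3).tolist() for k,v in o.items()}, tcp_to_tips)
a=cam('side');b=cam('top');
for n,c in(('side',a),('top',b)):
    cv2.imwrite(f'pics/{n}0.png',c['frame'][:,:,::-1]); print(n,c['k1'],-c['R'].T@c['t'],c['R'][2])
E
```

```text
{'clock': 0.0, 'joints': [1.191, 0.322, -0.07, 1.452, 0.023, 1.371, -0.057], 'qvel': [-0.001, -0.0, -0.001, -0.0, -0.002, -0.0, -0.001], 'tau': [-0.0, -49.128, -0.404, -31.252, -0.064, 0.044, 0.0], 'position': [0.249, -0.6, 0.229], 'tcp_rot': [0.981, 0.196, -0.0, -0.001], 'wrist_force': [-0.889, 0.28, 0.156], 'torque': [0.079, -0.026, -0.016], 'grip_force': 0.0, 'finger_gap': 0.087} 0.008
side -0.09758650885447151 [0.47307538 0.72342714 0.57940657] [ 0.0386411  -0.81111209 -0.58361292]
top -0.002861917170944179 [0.44838318 0.0341585  1.05649819] [ 0.08542798 -0.00755095 -0.99631573]
```

View pics/side0.png

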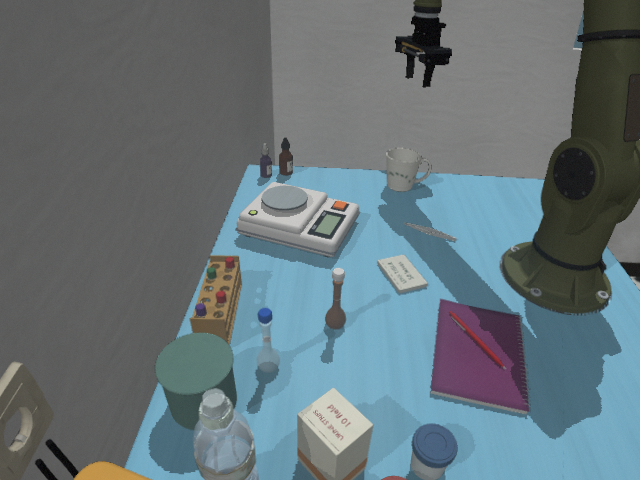

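View pics/top0.png

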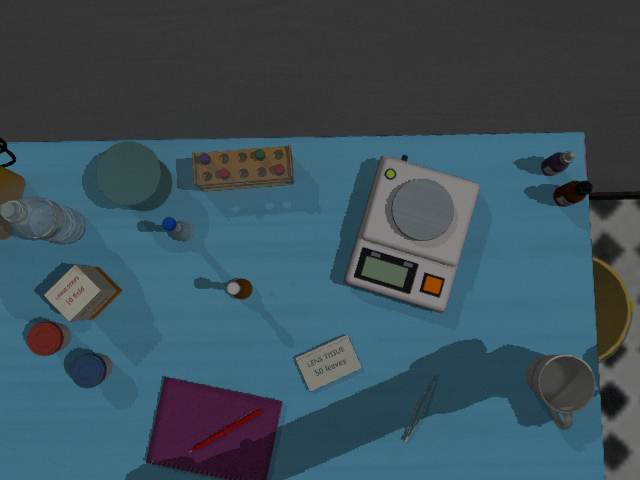

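The side view shows the amber flask at about (337,300), the clear one at (266,340) and the balance at (300,215). In the top view the orange key is at (432,285), the pan at (422,210), the amber stopper at (233,288) and the blue stopper at (170,224).

Run:
```python
from h import *
a=cam('side');b=cam('top')
def blob(c,lo,hi,box):
    hsv=cv2.cvtColor(c['frame'],cv2.COLOR_RGB2HSV); m=cv2.inRange(hsv,lo,hi); k=np.zeros_like(m); x0,y0,x1,y1=box; k[y0:y1,x0:x1]=m[y0:y1,x0:x1]
    n,l,s,ce=cv2.connectedComponentsWithStats(k); i=1+np.argmax(s[1:,4]); return ce[i],s[i]
def tri(p,q):
    o1,d1=ray(a,*p);o2,d2=ray(b,*q); A=np.stack([d1,-d2],1); s=np.linalg.lstsq(A,o2-o1,rcond=None)[0]
    return (o1+d1*s[0]+o2+d2*s[1])/2, np.linalg.norm(o1+d1*s[0]-o2-d2*s[1])
ok=((5,180,120),(18,255,255))
kt,s1=blob(b,*ok,(410,260,455,310)); ks,s2=blob(a,*ok,(320,190,360,220))
print('key',kt,s1,plane(b,*kt,.055),ks,s2,plane(a,*ks,.055))
# pan, bluish grey low sat
for c,box in((b,(380,170,465,250)),(a,(255,180,315,222))):
    x0,y0,x1,y1=box; g=cv2.cvtColor(c['frame'],cv2.COLOR_RGB2GRAY)[y0:y1,x0:x1]
    m=((g<170)&(g>95)).astype(np.uint8); n,l,s,ce=cv2.connectedComponentsWithStats(m)
    i=1+np.argmax(s[1:,4]); ct=max(cv2.findContours((l==i).astype(np.uint8),0,1)[0],key=len); e=cv2.fitEllipse(cv2.convexHull(ct)); p=np.array(e[0])+[x0,y0]
    print('pan',p,e[1],plane(c,*p,.078))
w=((0,0,150),(179,60,255)); bl=((105,150,60),(130,255,255))
wt,_=blob(b,*w,(215,270,250,305)); ws,_=blob(a,*w,(328,262,348,285))
print('amber stopper',wt,_,plane(b,*wt,.12),ws,tri(ws,wt))
bt,_=blob(b,*bl,(155,210,185,240)); bs,_=blob(a,*bl,(255,300,278,325))
print('blue',bt,plane(b,*bt,.12),tri(bs,bt))
from scipy.spatial.transform import Rotation as R
print(R.from_quat(get_obs()['tcp_rot']).as_matrix().round(3))
```

```text
Traceback (most recent call last):
ValueError: attempt to get argmax of an empty sequence
```

```bash
cat > m.py <<'E'
from h import *
def blob(c,lo,hi,box):
    hsv=cv2.cvtColor(c['frame'],cv2.COLOR_RGB2HSV); m=cv2.inRange(hsv,lo,hi); k=np.zeros_like(m); x0,y0,x1,y1=box; k[y0:y1,x0:x1]=m[y0:y1,x0:x1]
    n,l,s,ce=cv2.connectedComponentsWithStats(k)
    if n<2: print('none',hsv[(y0+y1)//2,(x0+x1)//2]); return np.array([(x0+x1)/2,(y0+y1)/2]),0
    i=1+np.argmax(s[1:,4]); return ce[i],s[i]
def tri(a,p,b,q):
    o1,d1=ray(a,*p);o2,d2=ray(b,*q); A=np.stack([d1,-d2],1); s=np.linalg.lstsq(A,o2-o1,rcond=None)[0]
    return (o1+d1*s[0]+o2+d2*s[1])/2, np.linalg.norm(o1+d1*s[0]-o2-d2*s[1])
E
python3 - <<'E'
from m import *
a=cam('side');b=cam('top')
ok=((2,150,80),(20,255,255))
kt,s1=blob(b,*ok,(410,260,455,310)); ks,s2=blob(a,*ok,(320,190,360,220))
print('key',kt,s1,plane(b,*kt,.055),ks,s2,plane(a,*ks,.055))
for c,box in((b,(380,170,465,250)),(a,(255,180,315,222))):
    x0,y0,x1,y1=box; g=cv2.cvtColor(c['frame'],cv2.COLOR_RGB2GRAY)[y0:y1,x0:x1]
    print(g[g.shape[0]//2,::8])
    v=int(g[g.shape[0]//2,g.shape[1]//2])
    m=(abs(g.astype(int)-v)<15).astype(np.uint8); n,l,s,ce=cv2.connectedComponentsWithStats(m)
    i=1+np.argmax(s[1:,4]); ct=max(cv2.findContours((l==i).astype(np.uint8),0,1)[0],key=len); e=cv2.fitEllipse(cv2.convexHull(ct)); p=np.array(e[0])+[x0,y0]
    print('pan',p,e[1],plane(c,*p,.078))
w=((0,0,130),(179,60,255)); bl=((105,130,40),(130,255,255))
wt,s1=blob(b,*w,(215,270,250,305)); ws,s2=blob(a,*w,(328,262,348,285))
print('amber stopper',wt,s1,plane(b,*wt,.12),ws,s2,tri(a,ws,b,wt))
bt,s1=blob(b,*bl,(155,210,185,240)); bs,s2=blob(a,*bl,(255,300,278,325))
print('blue',bt,s1,plane(b,*bt,.12),s2,tri(a,bs,b,bt))
from scipy.spatial.transform import Rotation as R
print(R.from_quat(get_obs()['tcp_rot']).as_matrix().round(3))
E
```

```text
key [432.28571429 284.6       ] [423 276  19  18 245] [ 0.46057922 -0.15951975  0.055     ] [339.64150943 203.86792453] [334 201  12   7  53] [ 0.46098361 -0.15411137  0.055     ]
[130  82  95  98  95  95  95  96  97  94 129]
pan [422.90359497 208.8258934 ] (60.551876068115234, 63.18885803222656) [ 0.58682573 -0.14396362  0.078     ]
[197 121 152 148 151 148 149 180]
pan [289.2225647 192.9524374] (27.122373580932617, 55.96886444091797) [ 0.57718984 -0.15340809  0.078     ]
amber stopper [232.5308642  287.55555556] [228 283  10  10  81] [0.46148992 0.16861632 0.12      ] [337.48648649 272.77477477] [332 268  13  13 111] (array([0.46192891, 0.16891277, 0.11786042]), np.float64(0.0008183399426116354))
blue [168.73333333 223.56666667] [162 217  14  14 150] [0.56508195 0.26929694 0.12      ] [258 308  14  15 174] (array([0.56602474, 0.27050942, 0.1153077 ]), np.float64(0.0007120799531047869))
[[ 0.923  0.384 -0.   ]
 [ 0.384 -0.923  0.001]
 [-0.    -0.001 -1.   ]]
```

Request:
servo_tool(rows=[[[1, 0.4, -0.35, 0, 0, 0, 0], [1, 0.8, -0.7, 0, 0, 0, 0], [1, 1, -0.9, 0, 0, 0, 0], [1, 1, -0.9, 0, 0, 0, 0], [1, 1, -0.9, 0, 0, 0, 0], [1, 1, -0.9, 0, 0, 0, 0], [1, 1, -0.9, 0, 0, 0, 0], [1, 1, -0.9, 0, 0, 0, 0], [1, 1, -0.9, 0, 0, 0, 0], [1, 1, -0.9, 0, 0, 0, 0], [1, 1, -0.9, 0, 0, 0, 0], [1, 1, -0.9, 0.5, 0, 0, 0]]])

```text
clock: 1.3
position: [0.4133, -0.2589, 0.2203]
tcp_rot: [0.981, 0.196, 0.002, 0.002]
wrist_force: [1.1, -0.6, -0.0]
finger_gap: 0.0149
grip_force: 0.0
```

Request:
servo_tool(rows=[[[1, 1, -0.9, 1, 0, 0, 0], [1, 0.8, -0.7, 1, 0, 0, 0], [1, 0.6, -0.5, 0.5, 0, 0, 0], [1, 0.4, -0.3, 0.2, 0, 0, 0], [1, 0, 0, 0, 0, 0, 0], [1, 0, 0, 0, 0, 0, 0]]])

```text
clock: 1.8
position: [0.4529, -0.1779, 0.1507]
tcp_rot: [0.98, 0.197, -0.0, 0.0]
wrist_force: [0.7, -0.3, -0.1]
finger_gap: 0.0004
grip_force: 0.0
```

Run:
```python
from m import *
b=cam('wrist');cv2.imwrite('pics/w1.png',b['frame'][:,:,::-1])
o=get_obs();print(o['position'],o['tcp_rot'],o['clock'],o['finger_gap'],o['wrist_force'])
k,s=blob(b,(2,150,80),(20,255,255),(0,0,640,480));print(k,s,plane(b,*k,.055),-b['R'].T@b['t'])
print(proj(b,[.46,-.159,.055]),proj(b,[.585,-.146,.078]))
```

```text
[ 0.45284737 -0.17913831  0.15117248] [ 9.80666555e-01  1.95685507e-01 -2.04209616e-05  5.37782508e-04] 1.85 0.000805083927485983 [-0.16104305 -1.07806913  0.74910477]
[304.53314326 223.03064861] [ 280  199   50   49 1403] [ 0.46241213 -0.15929858  0.055     ] [ 0.52249442 -0.14921413  0.30491758]
[[302.89427762 225.89319892]] [[360.90536464  32.01238265]]
```

View pics/w1.png

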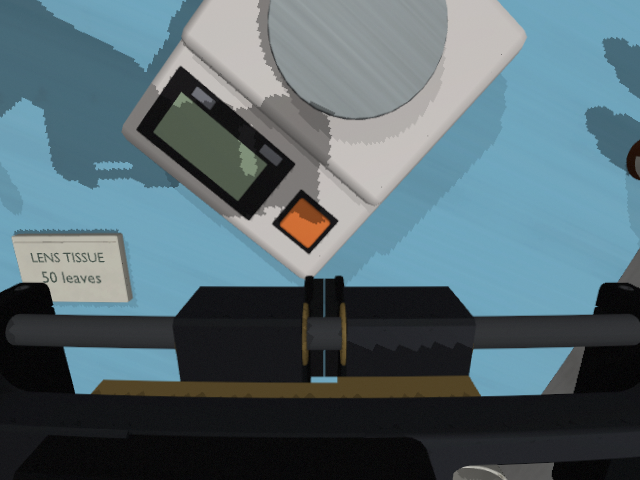

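The wrist view shows the orange key centred at (304,223), with the closed fingertips just behind it at (325,320) and the pan above at (358,30).

Request:
servo_tool(rows=[[[1, 0.33, -0.3, 0.4, 0, 0, 0], [1, 0.33, -0.29, 0.6, 0, 0, 0], [1, 0, 0, 0.8, 0, 0, 0], [1, 0, 0, 0.8, 0, 0, 0], [1, 0, 0, 0.5, 0, 0, 0], [1, 0, 0, 0.1, 0, 0, 0], [1, 0, 0, 0, 0, 0, 0], [1, 0, 0, 0, 0, 0, 0]]])

```text
clock: 2.52
position: [0.4632, -0.1599, 0.0718]
tcp_rot: [0.981, 0.195, 0.001, 0.001]
wrist_force: [-0.5, 0.6, 1.0]
finger_gap: 0.0005
grip_force: 0.0
```

Request:
servo_tool(rows=[[[1, 0, 0, 0.12, 0, 0, 0], [1, 0, 0, 0.08, 0, 0, 0], [1, 0, 0, 0, 0, 0, 0], [1, 0, 0, 0, 0, 0, 0]]])

```text
clock: 2.85
position: [0.4628, -0.1589, 0.066]
tcp_rot: [0.981, 0.196, 0.0, 0.0]
wrist_force: [-0.7, 0.3, -1.2]
finger_gap: 0.0002
grip_force: 0.0
```

Tips at about 58 mm; press on in small steps.

Request:
servo_tool(rows=[[[1, 0, 0, 0.1, 0, 0, 0], [1, 0, 0, 0.1, 0, 0, 0], [1, 0, 0, 0, 0, 0, 0], [1, 0, 0, 0, 0, 0, 0]]])

```text
clock: 3.18
position: [0.4631, -0.1589, 0.061]
tcp_rot: [0.981, 0.196, 0.0, 0.0]
wrist_force: [-0.1, -0.8, 2.6]
finger_gap: 0.0005
grip_force: 1.3
```

Request:
servo_tool(rows=[[[1, 0, 0, 0.06, 0, 0, 0], [1, 0, 0, 0.04, 0, 0, 0], [1, 0, 0, 0, 0, 0, 0], [1, 0, 0, 0, 0, 0, 0]]])

```text
clock: 3.52
position: [0.4631, -0.159, 0.0593]
tcp_rot: [0.981, 0.196, 0.0, 0.0]
wrist_force: [-2.0, 0.5, 10.7]
finger_gap: 0.0006
grip_force: 4.9
```

Request:
servo_tool(rows=[[[1, 0, 0, 0.04, 0, 0, 0], [1, 0, 0, 0, 0, 0, 0], [1, 0, 0, 0, 0, 0, 0]]])

```text
clock: 3.77
position: [0.4632, -0.1589, 0.0591]
tcp_rot: [0.981, 0.196, 0.0, 0.001]
wrist_force: [-4.1, 1.3, 16.2]
finger_gap: 0.0003
grip_force: 8.1
```

Run:
```python
from m import *
b=cam('wrist');cv2.imwrite('pics/w2.png',b['frame'][:,:,::-1])
```

```text
(no output)
```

View pics/w2.png

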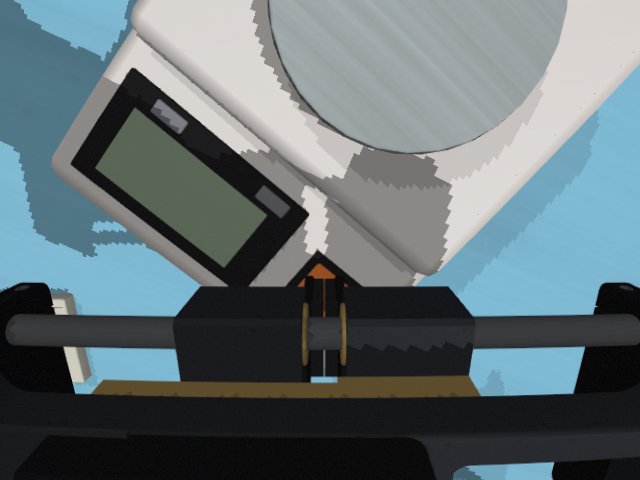

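Key was pressed to its stop (16 N, tips at 51 mm), and the picture shows the fingers at (325,300) centred on it. Lift and go to the amber flask.

Request:
servo_tool(rows=[[[1, 0, 0, -0.2, 0, 0, 0], [1, 0, 0, -0.6, 0, 0, 0], [1, 0, 0, -1, 0, 0, 0], [1, 0, 0, -1, 0, 0, 0], [1, 0, 0, -1, 0, 0, 0], [1, 0, 0, -1, 0, 0, 0], [1, 0, 0, -1, 0, 0, 0], [0, 0.1, -0.3, -0.5, 0, 0, 0], [-0.5, 0.3, -0.7, -0.2, 0, 0, 0], [-1, 0.4, -1, 0, 0, 0, 0], [-1, 0.4, -1, 0, 0, 0, 0], [-1, 0.4, -1, 0, 0, 0, 0]]])

```text
clock: 4.82
position: [0.4606, -0.05, 0.2192]
tcp_rot: [0.981, 0.195, -0.0, -0.0]
wrist_force: [0.6, -0.7, -0.5]
finger_gap: 0.026
grip_force: 0.0
```

Request:
servo_tool(rows=[[[-1, 0.4, -1, 0, 0, 0, 0], [-1, 0.4, -1, 0, 0, 0, 0], [-1, 0.4, -1, 0, 0, 0, 0], [-1, 0.4, -1, 0, 0, 0, 0], [-1, 0.3, -1, 0, 0, 0, 0], [-1, 0.2, -1, 0, 0, 0, 0], [-1, 0.2, -0.8, 0, 0, 0, 0], [-1, 0.1, -0.4, 0, 0, 0, 0], [-1, 0, 0, 0, 0, 0, 0], [-1, 0, 0, 0, 0, 0, 0]]])

```text
clock: 5.65
position: [0.4475, 0.1374, 0.2193]
tcp_rot: [0.981, 0.196, -0.0, 0.0]
wrist_force: [-0.6, -0.3, 0.7]
finger_gap: 0.0855
grip_force: 0.0
```

Run:
```python
from m import *
b=cam('wrist');cv2.imwrite('pics/w3.png',b['frame'][:,:,::-1])
o=get_obs();print(o['position'],o['tcp_rot'],o['clock'],o['finger_gap'],o['wrist_force'])
print(proj(b,[[.462,.169,.125],[.462,.169,.0]]))
```

```text
[0.44771426 0.13660149 0.21932096] [ 9.80818561e-01  1.94922106e-01 -4.09363239e-04  3.93813827e-04] 5.7 0.0859348172469904 [ 0.3877166  -0.48921867  0.05156107]
[[289.87239309 210.23641208]
 [300.83212226 186.59354867]]
```

View pics/w3.png

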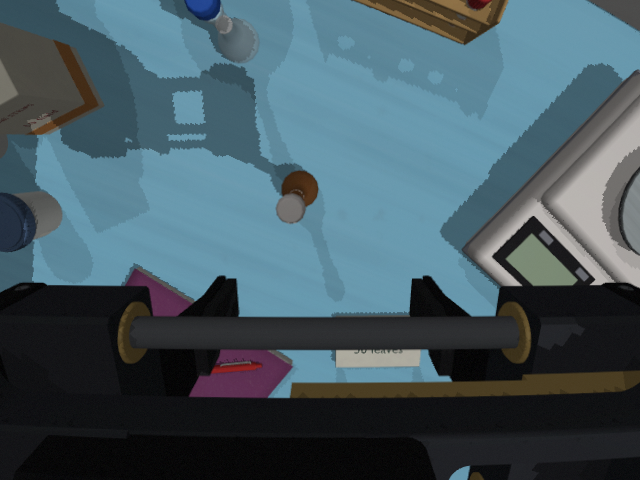

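The wrist view agrees with the estimate: white stopper at (291,207), bulb at (300,187), with the clear flask well away at (235,40).

Request:
servo_tool(rows=[[[-1, 0.25, -0.25, 0, 0, 0, 0], [-1, 0.5, -0.45, 0, 0, 0, 0], [-1, 0.3, -0.27, 0, 0, 0, 0], [-1, 0, 0, 0.2, 0, 0, 0], [-1, 0, 0, 0.6, 0, 0, 0], [-1, 0, 0, 0.8, 0, 0, 0], [-1, 0, 0, 0.4, 0, 0, 0], [-1, 0, 0, 0, 0, 0, 0], [-1, 0, 0, 0, 0, 0, 0]]])

```text
clock: 6.45
position: [0.4622, 0.1694, 0.1692]
tcp_rot: [0.981, 0.195, -0.001, 0.0]
wrist_force: [0.7, -0.1, 0.2]
finger_gap: 0.0874
grip_force: 0.0
```

Run:
```python
from m import *
from scipy.spatial.transform import Rotation as R
o=get_obs();p=np.mean([get_obs()['position']],0);M=R.from_quat(o['tcp_rot']).as_matrix()
a=cam('side');b=cam('top')
w=((0,0,110),(179,70,255))
ws,s2=blob(a,*w,(328,262,348,285));print(ws,s2)
print(p,M.T@(np.array([.4625,.1695,.068])-p)/.025)
```

```text
[338.         274.55828221] [332 267  13  16 163]
[0.46224666 0.16942781 0.16923731] [1.69404084e-02 1.33203006e-03 4.04947051e+00]
```

Aligned; descend and close gradually.

Request:
servo_tool(rows=[[[-1, 0, 0, 0.3, 0, 0, 0], [-1, 0, 0, 0.6, 0, 0, 0], [-1, 0, 0, 0.7, 0, 0, 0], [-1, 0, 0, 0.7, 0, 0, 0], [-1, 0, 0, 0.7, 0, 0, 0], [-1, 0, 0, 0.5, 0, 0, 0], [-1, 0, 0, 0.3, 0, 0, 0], [-1, 0, 0, 0.2, 0, 0, 0], [-1, 0, 0, 0, 0, 0, 0], [-1, 0, 0, 0, 0, 0, 0]]])

```text
clock: 7.38
position: [0.4629, 0.1709, 0.0701]
tcp_rot: [0.981, 0.196, 0.0, -0.0]
wrist_force: [0.3, 0.3, 0.5]
finger_gap: 0.087
grip_force: 0.0
```

Request:
servo_tool(rows=[[[-0.5, 0, 0, 0, 0, 0, 0], [0, 0, 0, 0, 0, 0, 0], [0.3, 0, 0, 0, 0, 0, 0], [0.45, 0, 0, 0, 0, 0, 0], [0.5, 0, 0, 0, 0, 0, 0], [0.55, 0, 0, 0, 0, 0, 0], [0.6, 0, 0, 0, 0, 0, 0], [0.65, 0, 0, 0, 0, 0, 0], [0.7, 0, 0, 0, 0, 0, 0], [0.8, 0, 0, 0, 0, 0, 0], [1, 0, 0, 0, 0, 0, 0], [1, 0, 0, 0, 0, 0, 0]]])

```text
clock: 8.38
position: [0.4625, 0.1706, 0.0696]
tcp_rot: [0.981, 0.196, -0.0, 0.0]
wrist_force: [-0.2, -0.4, -0.6]
finger_gap: 0.0187
grip_force: 30.0
```

Request:
servo_tool(rows=[[[1, 0, 0, 0, 0, 0, 0], [1, 0, 0, 0, 0, 0, 0], [1, 0, 0, 0, 0, 0, 0]]])

```text
clock: 8.63
position: [0.4625, 0.1706, 0.0696]
tcp_rot: [0.981, 0.196, -0.0, 0.0]
wrist_force: [0.1, 0.0, -0.6]
finger_gap: 0.0189
grip_force: 30.0
```

The gap is 18.8 mm, so the pads have the collar rather than the neck. Reopen, go 4 mm lower and close again.

Request:
servo_tool(rows=[[[0.5, 0, 0, 0, 0, 0, 0], [0.4, 0, 0, 0, 0, 0, 0], [0.3, 0, 0, 0, 0, 0, 0], [0.3, 0, 0, 0.08, 0, 0, 0], [0.3, 0, 0, 0.08, 0, 0, 0], [0.3, 0, 0, 0, 0, 0, 0], [0.3, 0, 0, 0, 0, 0, 0]]])

```text
clock: 9.22
position: [0.4623, 0.1706, 0.0654]
tcp_rot: [0.981, 0.196, -0.0, 0.0]
wrist_force: [0.4, -0.5, 0.2]
finger_gap: 0.0297
grip_force: 0.0
```

Request:
servo_tool(rows=[[[0.45, 0, 0, 0, 0, 0, 0], [0.5, 0, 0, 0, 0, 0, 0], [0.55, 0, 0, 0, 0, 0, 0], [0.6, 0, 0, 0, 0, 0, 0], [0.65, 0, 0, 0, 0, 0, 0], [0.7, 0, 0, 0, 0, 0, 0], [0.75, 0, 0, 0, 0, 0, 0], [0.8, 0, 0, 0, 0, 0, 0], [1, 0, 0, 0, 0, 0, 0], [1, 0, 0, 0, 0, 0, 0], [1, 0, 0, 0, 0, 0, 0]]])

```text
clock: 10.13
position: [0.4625, 0.1706, 0.0657]
tcp_rot: [0.981, 0.196, 0.0, 0.0]
wrist_force: [-0.1, -0.7, -0.4]
finger_gap: 0.0156
grip_force: 30.0
```

Run:
```python
from m import *
a=cam('side'); cv2.imwrite('pics/s4.png',cv2.resize(a['frame'][230:360,270:410,::-1],None,fx=4,fy=4))
```

```text
(no output)
```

View pics/s4.png

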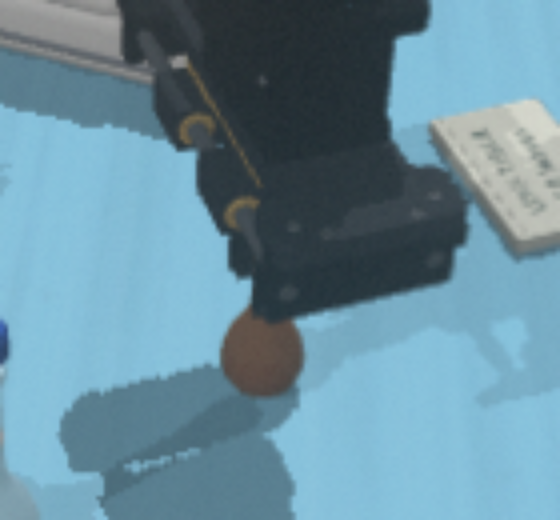

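Side crop: the flask looks upright under the fingers (bulb at about (262,352) in the crop). The gap of 15.6 mm means the pads are still on the collar's taper, so I'll go another 2 mm down, watching the force.

Request:
servo_tool(rows=[[[0.6, 0, 0, 0, 0, 0, 0], [0.5, 0, 0, 0, 0, 0, 0], [0.4, 0, 0, 0, 0, 0, 0], [0.4, 0, 0, 0.04, 0, 0, 0], [0.4, 0, 0, 0.04, 0, 0, 0], [0.4, 0, 0, 0, 0, 0, 0], [0.4, 0, 0, 0, 0, 0, 0]]])

```text
clock: 10.77
position: [0.4624, 0.1706, 0.0635]
tcp_rot: [0.981, 0.196, -0.0, 0.0]
wrist_force: [1.1, -0.5, -0.2]
finger_gap: 0.026
grip_force: 0.0
```

Request:
servo_tool(rows=[[[0.5, 0, 0, 0, 0, 0, 0], [0.55, 0, 0, 0, 0, 0, 0], [0.6, 0, 0, 0, 0, 0, 0], [0.65, 0, 0, 0, 0, 0, 0], [0.7, 0, 0, 0, 0, 0, 0], [0.75, 0, 0, 0, 0, 0, 0], [0.8, 0, 0, 0, 0, 0, 0], [1, 0, 0, 0, 0, 0, 0], [1, 0, 0, 0, 0, 0, 0], [1, 0, 0, 0, 0, 0, 0]]])

```text
clock: 11.6
position: [0.4625, 0.1706, 0.0637]
tcp_rot: [0.981, 0.196, -0.0, 0.0]
wrist_force: [-0.7, 0.1, 0.1]
finger_gap: 0.0156
grip_force: 30.0
```

Run:
```python
from m import *
b=cam('wrist'); a=cam('side')
im=np.hstack([cv2.resize(b['frame'][180:420,200:440],(400,400)),cv2.resize(a['frame'][270:350,300:380],(400,400))])
cv2.imwrite('pics/w5.png',im[:,:,::-1])
p=np.array([.4622,.1698,0]);print(proj(b,[p+[0,0,h] for h in(0,.0165,.047,.125)]),proj(a,[p+[0,0,h] for h in(0,.0165,.047,.125)]))
r,s=blob(a,(0,60,20),(15,255,160),(315,300,350,335));print(r,s)
```

```text
[[324.22388464 259.75099561]
 [324.23994449 268.8150867 ]
 [324.27671873 289.63172591]
 [324.45528687 391.99815001]] [[334.3259358  323.76371045]
 [334.7459735  317.24330466]
 [335.54920132 304.72809669]
 [337.77405851 269.74182893]]
[332.58333333 315.72222222] [327 308  12  17 108]
```

View pics/w5.png

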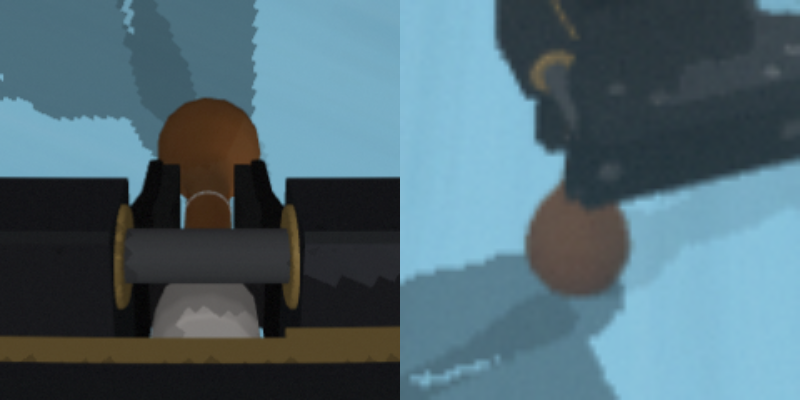

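The wrist crop shows the bulb (209,140) and stopper (206,305) both on the fingers' centre line, so the flask is upright in the grip. Lift.

Request:
servo_tool(rows=[[[1, 0, 0, -0.1, 0, 0, 0], [1, 0, 0, -0.3, 0, 0, 0], [1, 0, 0, -0.5, 0, 0, 0], [1, 0, 0, -0.6, 0, 0, 0], [1, 0, 0, -0.6, 0, 0, 0], [1, 0, 0, -0.6, 0, 0, 0], [1, 0, 0, -0.6, 0, 0, 0], [1, 0, 0, -0.6, 0, 0, 0], [1, 0, 0, -0.5, 0, 0, 0], [1, 0, 0, -0.3, 0, 0, 0], [1, 0, 0, 0, 0, 0, 0], [1, 0, 0, 0, 0, 0, 0]]])

```text
clock: 12.7
position: [0.4626, 0.1705, 0.1814]
tcp_rot: [0.981, 0.196, 0.0, 0.0]
wrist_force: [-0.4, -0.2, -0.8]
finger_gap: 0.0156
grip_force: 30.0
```

Run:
```python
from m import *
b=cam('wrist'); a=cam('side')
print(get_obs()['position'],get_obs()['finger_gap'])
im=np.hstack([cv2.resize(b['frame'][180:420,200:440],(400,400)),cv2.resize(a['frame'][190:310,280:400],(400,400))])
cv2.imwrite('pics/w6.png',im[:,:,::-1])
```

```text
[0.46194558 0.17034797 0.18038766] 0.01563664999016786
```

View pics/w6.png

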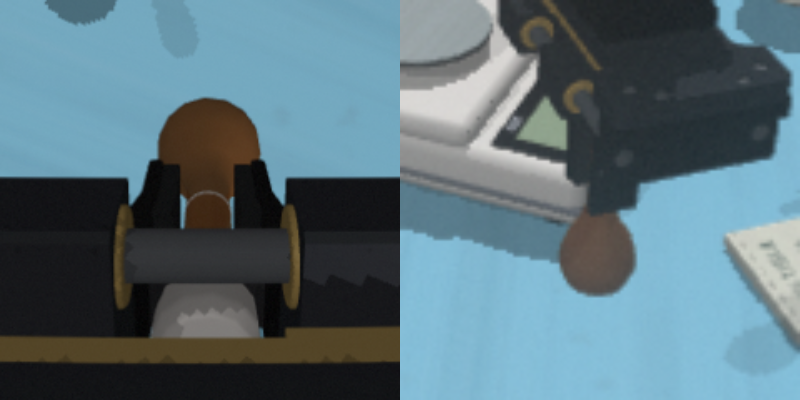

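Still upright and unslipped after lifting (same wrist view; side crop has the bulb at (598,255)). Refine the pan's centre from the top view.

Run:
```python
from m import *
c=cam('top')
f=cv2.imread('pics/top0.png'); g=cv2.cvtColor(f,cv2.COLOR_BGR2GRAY)
x0,y0,x1,y1=375,165,475,255
e=cv2.Canny(g[y0:y1,x0:x1],30,80)
H=cv2.HoughCircles(g[y0:y1,x0:x1],cv2.HOUGH_GRADIENT,1,20,param1=80,param2=10,minRadius=28,maxRadius=37); print(H)
t=np.linspace(0,2*np.pi,40); P=proj(c,[[.586+.052*np.cos(s),-.145+.052*np.sin(s),.078] for s in t]); print(P.min(0),P.max(0),P.mean(0))
for h in H[0][:2]: print(plane(c,h[0]+x0,h[1]+y0,.078))
print(g[209,385:462].tolist()); print(g[170:250,422].tolist())
```

```text
[[[46.5 44.5 31.9]]]
[392.50821011 178.58305563] [454.63073741 240.2523183 ] [423.50797231 208.60425884]
[ 0.58573593 -0.14157736  0.078     ]
[84, 82, 81, 82, 82, 80, 55, 73, 94, 95, 95, 99, 100, 97, 95, 96, 96, 97, 99, 98, 96, 95, 97, 96, 95, 96, 94, 94, 93, 96, 95, 96, 96, 94, 95, 95, 96, 94, 95, 94, 94, 93, 95, 94, 95, 94, 94, 93, 93, 95, 97, 96, 95, 95, 97, 94, 95, 95, 95, 95, 93, 95, 96, 94, 95, 95, 94, 91, 86, 119, 116, 120, 130, 128, 129, 132, 131]
[127, 129, 129, 129, 129, 128, 129, 127, 123, 93, 93, 95, 96, 98, 102, 95, 96, 95, 95, 95, 92, 95, 96, 95, 95, 94, 95, 98, 94, 94, 96, 94, 96, 96, 95, 92, 95, 95, 93, 94, 93, 96, 94, 98, 97, 96, 96, 97, 95, 92, 95, 95, 97, 94, 96, 94, 92, 95, 95, 94, 94, 92, 95, 94, 93, 96, 94, 92, 96, 91, 67, 117, 118, 117, 117, 117, 116, 119, 131, 129]
```

Request:
servo_tool(rows=[[[1, 0, 0.15, -0.1, 0, 0, 0], [1, 0, 0.4, -0.2, 0, 0, 0], [1, 0, 0.6, -0.2, 0, 0, 0], [1, 0, 0.8, 0, 0, 0, 0], [1, 0, 0.8, 0, 0, 0, 0], [1, 0, 0.8, 0, 0, 0, 0], [1, 0, 0.8, 0, 0, 0, 0], [1, 0, 0.8, 0, 0, 0, 0], [1, -0.05, 0.8, 0, 0, 0, 0], [1, -0.05, 0.8, 0, 0, 0, 0], [1, -0.05, 0.8, 0, 0, 0, 0], [1, -0.05, 0.8, 0, 0, 0, 0]]])

```text
clock: 13.85
position: [0.5382, -0.0263, 0.1937]
tcp_rot: [0.981, 0.195, -0.0, 0.0]
wrist_force: [0.4, -0.2, -0.4]
finger_gap: 0.0156
grip_force: 30.0
```

Request:
servo_tool(rows=[[[1, -0.05, 0.8, 0, 0, 0, 0], [1, 0, 0.8, 0, 0, 0, 0], [1, 0, 0.8, 0, 0, 0, 0], [1, 0, 0.8, 0, 0, 0, 0], [1, 0, 0.7, 0, 0, 0, 0], [1, 0, 0.5, 0, 0, 0, 0], [1, 0, 0.4, 0, 0, 0, 0], [1, 0, 0.25, 0, 0, 0, 0], [1, 0, 0.1, 0, 0, 0, 0], [1, 0, 0, 0, 0, 0, 0], [1, 0, 0, 0, 0, 0, 0]]])

```text
clock: 14.77
position: [0.5862, -0.1423, 0.1937]
tcp_rot: [0.981, 0.196, -0.0, -0.0]
wrist_force: [-0.3, 0.3, 0.5]
finger_gap: 0.0157
grip_force: 30.0
```

Run:
```python
from m import *
from scipy.spatial.transform import Rotation as R
o=get_obs();p=o['position'];M=R.from_quat(o['tcp_rot']).as_matrix()
print(p,M.T@(np.array([.586,-.1435,.1417])-p)/.025,M.round(4)[:,2])
```

```text
[ 0.5861924  -0.14232098  0.19373592] [-0.02535115  0.04157442  2.08141592] [-1.e-04  5.e-04 -1.e+00]
```

Request:
servo_tool(rows=[[[1, 0, 0.04, 0.2, 0, 0, 0], [1, 0, 0, 0.4, 0, 0, 0], [1, 0, 0, 0.5, 0, 0, 0], [1, 0, 0, 0.4, 0, 0, 0], [1, 0, 0, 0.2, 0, 0, 0], [1, 0, 0, 0.1, 0, 0, 0], [1, 0, 0, 0.05, 0, 0, 0], [1, 0, 0, 0, 0, 0, 0], [1, 0, 0, 0, 0, 0, 0], [1, 0, 0, 0, 0, 0, 0]]])

```text
clock: 15.6
position: [0.587, -0.1445, 0.148]
tcp_rot: [0.981, 0.196, 0.0, 0.0]
wrist_force: [0.0, 0.1, -0.2]
finger_gap: 0.0156
grip_force: 30.0
```

Request:
servo_tool(rows=[[[1, 0, 0, 0.04, 0, 0, 0], [1, 0, 0, 0.04, 0, 0, 0], [1, 0, 0, 0.04, 0, 0, 0], [1, 0, 0, 0.02, 0, 0, 0], [1, 0, 0, 0, 0, 0, 0], [1, 0, 0, 0, 0, 0, 0], [1, 0, 0, 0, 0, 0, 0]]])

```text
clock: 16.18
position: [0.5866, -0.1443, 0.1439]
tcp_rot: [0.981, 0.196, -0.0, 0.0]
wrist_force: [-0.5, -0.1, -0.3]
finger_gap: 0.0157
grip_force: 30.0
```

Run:
```python
from m import *
F=[];P=[]
for i in range(6):
    b=cam('wrist'); o=get_obs(); F.append(o['wrist_force']);P.append(o['position'])
a=cam('side')
print(np.mean(F,0),np.mean(P,0))
im=np.hstack([cv2.resize(b['frame'][180:420,200:440],(400,400)),cv2.resize(a['frame'][130:230,240:340],(400,400))])
cv2.imwrite('pics/w7.png',im[:,:,::-1])
```

```text
[-0.00682363 -0.11627405 -0.37459211] [ 0.58663832 -0.14435752  0.14397436]
```

View pics/w7.png

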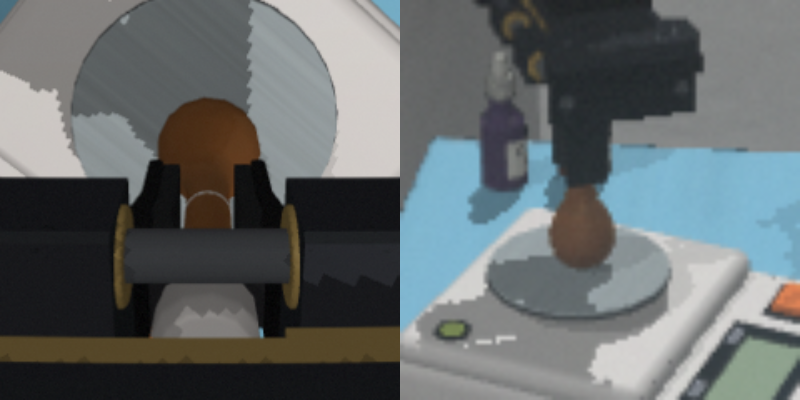

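The flask hangs just above the pan: wrist crop has the pan about centred at (205,105) with the bulb at (209,140), and the side crop has the bulb at (582,230) over the disc. Lower in tiny steps until the force changes.

Request:
servo_tool(rows=[[[1, 0, 0, 0.02, 0, 0, 0], [1, 0, 0, 0.02, 0, 0, 0], [1, 0, 0, 0.02, 0, 0, 0], [1, 0, 0, 0, 0, 0, 0], [1, 0, 0, 0, 0, 0, 0]]])

```text
clock: 16.95
position: [0.5866, -0.1444, 0.1424]
tcp_rot: [0.981, 0.196, -0.0, 0.0]
wrist_force: [-0.3, -0.2, -0.2]
finger_gap: 0.0156
grip_force: 30.0
```

```bash
cat > f.py <<'E'
from m import *
F=[];P=[]
for i in range(8):
    read_camera('side'); o=get_obs(); F.append(o['wrist_force']);P.append(o['position'])
print(np.mean(F,0),np.mean(P,0),o['finger_gap'])
E
python3 f.py
```

```text
[-0.1957172   0.16944678 -0.53631542] [ 0.58663039 -0.14435804  0.14245391] 0.01570150782150587
```

Request:
servo_tool(rows=[[[1, 0, 0, 0.02, 0, 0, 0], [1, 0, 0, 0.02, 0, 0, 0], [1, 0, 0, 0, 0, 0, 0], [1, 0, 0, 0, 0, 0, 0]]])

```text
clock: 17.68
position: [0.5867, -0.1444, 0.1415]
tcp_rot: [0.981, 0.196, 0.0, 0.0]
wrist_force: [0.2, 0.4, 0.3]
finger_gap: 0.0157
grip_force: 30.0
```

```bash
python3 f.py
```

```text
[ 0.1383882  -0.18439678  0.32243628] [ 0.58664888 -0.14437334  0.14147974] 0.015377342100932603
```

Contact: force has changed by about 0.85 N, just above the flask's weight. Release slowly.

Request:
servo_tool(rows=[[[0.65, 0, 0, 0, 0, 0, 0], [0.6, 0, 0, 0, 0, 0, 0], [0.55, 0, 0, 0, 0, 0, 0], [0.5, 0, 0, 0, 0, 0, 0], [0.4, 0, 0, 0, 0, 0, 0], [0.2, 0, 0, 0, 0, 0, 0], [0, 0, 0, 0, 0, 0, 0], [-0.5, 0, 0, 0, 0, 0, 0], [-1, 0, 0, 0, 0, 0, 0], [-1, 0, 0, 0, 0, 0, 0], [-1, 0, 0, 0, 0, 0, 0], [-1, 0, 0, 0, 0, 0, 0]]])

```text
clock: 19.08
position: [0.5866, -0.1444, 0.1414]
tcp_rot: [0.981, 0.196, -0.0, 0.0]
wrist_force: [0.2, -0.7, -0.4]
finger_gap: 0.0651
grip_force: 0.0
```

Request:
servo_tool(rows=[[[-1, 0, 0, -0.1, 0, 0, 0], [-1, 0, 0, -0.2, 0, 0, 0], [-1, 0, 0, -0.4, 0, 0, 0], [-1, 0, 0, -0.6, 0, 0, 0], [-1, 0, 0, -0.8, 0, 0, 0], [-1, 0, 0, -0.8, 0, 0, 0], [-1, 0, 0, -0.8, 0, 0, 0], [-1, 0, 0, -0.5, 0, 0, 0], [-1, 0, 0, -0.2, 0, 0, 0], [-1, 0, 0, 0, 0, 0, 0], [-1, 0, 0, 0, 0, 0, 0]]])

```text
clock: 20.0
position: [0.5863, -0.1443, 0.2509]
tcp_rot: [0.981, 0.196, -0.0, -0.0]
wrist_force: [0.8, 0.6, -0.2]
finger_gap: 0.0868
grip_force: 0.0
```

Run:
```python
from m import *
for i in range(10): read_camera('top')
b=cam('wrist'); a=cam('side'); print(get_obs()['position'],get_obs()['clock'])
im=np.hstack([cv2.resize(b['frame'],(400,300)),cv2.resize(a['frame'][110:410,200:400][:150],(400,300))])
cv2.imwrite('pics/w8.png',im[:,:,::-1])
```

```text
[ 0.58661337 -0.14433167  0.25138953] 20.6
```

View pics/w8.png

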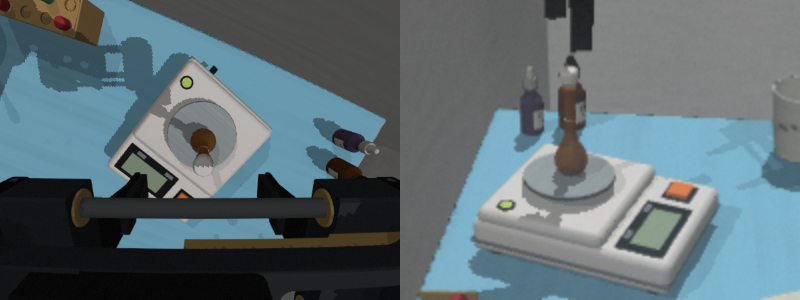

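The amber flask stands upright near the middle of the pan: bulb at (203,140) in the wrist half, and at (572,158) in the side half. The gripper is clear above it.

```bash
python3 -c "from bench import *; print(finish_job())"
```

```text
the job is handed in; nothing more can be done
None
```

The orange key was pressed fully in on the empty pan, the amber flask now stands upright on its own near the middle of the pan, the clear flask was not touched, and the job was handed in at about 21 s.

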